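# Find the sealed case that rattles and present it

### The arm

A 6-joint arm with a two-finger parallel gripper is mounted at the origin on a cart in front of the work surface, level with it; the furniture and walls round the work are solid. World frame = base frame: x ahead of the robot, y to its left, z up, the work surface at z = 0. Lengths are in mm, angles in degrees, forces in N, time in s.
With the tool pointing down it reaches from about 300 to 950 mm from the base axis. Payload 3.1 kg.
Tool frame: the origin (TCP) lies on the mounting face of the last link; the fingertips stand 173 mm ahead of it and the grasp point (between the pads) lies 155 mm ahead of it; z points along the fingers, y is the line along which they close (so a half turn about z gives the same grasp; the last joint's range is limited). The gripper opens to 85 mm and grips with 20 to 120 N. Pads are 22 mm wide; open, the fingers measure 114 mm over their backs; the gripper's body (76 mm by 85 mm) begins 54 mm behind the grasp point. The pads swing forward as they close: fully open they stand 13 mm farther back than shut.
Start: joints at [-73.722, 17.653, 93.61, -0, 68.738, -3.994], TCP at [216.515, -586.306, 404.672] pointing down, gripper open.
Joint ranges: [-175.34, 175.34], [-45.06, 112.39], [2.9, 150.54], [-68.45, 248.45], [3.09, 151.38], [-168.51, 168.51]. Speed limits (degrees/s): [159.86, 159.86, 180, 180, 180, 180].

### API

Orientations are given as [roll, pitch, yaw] about the fixed x, y, z axes, in that order (R = Rz(yaw) Ry(pitch) Rx(roll)).
In Python, from cell import robot, gripper_to, ik, viewer, job, status gives the robot as it stands. Calls block until the motion is done:
- robot.move_ptp(position, orientation): joint-space move of the TCP to a pose.
- robot.line_to(position, rot=None, speed=150, contact_N=None): straight line of the TCP; rot=None keeps the orientation; speed is the mean speed in mm/s. With contact_N (N) it stops when the force on the tool has changed by that much, and returns True; else False.
- robot.set_joints(angles): joint-space move.
- gripper_to(opening, effort=None): finger opening in mm; effort is the grip in N (None keeps the last); returns when the fingers have stopped.
- robot.pause(seconds).
- ik(position, orientation): joint angles nearest the present ones, or None.
- viewer.get_image(name): name is "side" or "top" or "wrist"; returns the picture (420x560x3 uint8, red, green, blue); there is no depth.
- viewer.camera_params(name): a dict with "K" (3x3 intrinsics, pixels), "k1" (the pictures are not rectified: a ray, as slopes to the right and down, at radius r is drawn at 1 + k1 r^2 times it, then the intrinsics apply), "cam_to_world" (4x4, takes a point from camera to world coordinates); the wrist camera has in their place "T_tool_cam" (4x4, takes a point from camera to tool coordinates, whose origin is the TCP and whose axes are the flange's). Camera axes: x right, y down, z forward; pixel columns grow to the right and rows downward; lengths in mm; the calibration is good to about 2 mm. A picture is of the moment at which its call begins: read the wrist's pose just before it. camera_params takes no time and is no camera call.
A pose or a line that the arm cannot do raises robot.PlanningError and nothing moves.
- job.close_job(): hands the job in; it is judged then, once.
Readings, each from a call of its own:
- status.current_clock(): time.
- status.current_joint_positions(): joint angles.
- status.current_qd(): joint speeds.
- status.current_joint_efforts(): joint torques, N m.
- status.current_position(): TCP position.
- status.current_tcp_rot(): TCP orientation.
- status.current_force(): force on the tool from outside, world axes, zero at the start.
- status.current_moment(): the same for the moment, N m.
- status.current_finger_gap(): finger opening in mm.
- status.current_finger_force(): force on a finger pad.
Only numpy, scipy, OpenCV 4.12 (cv2) and the standard library are available. Lean on these libraries where they do the work, as an engineer would, in place of code of your own. Each camera call takes 0.05 s, during which the arm holds its last target. There are 200 camera calls.

### The job

Three identical sealed cases stand in the rack with their far edges under its retaining bar; one has a heavy ball loose inside. Draw a case towards you from under the bar, lift it by its handle and shake it sideways a few times, and if it does not rattle set it down flat in a lane of the rack again; keep the cases upright and leave the loose things around alone. When you have shaken the one that rattles, hold it out level and still over the middle of the sample tray, roughly 10 cm above it, and finish while still holding it there, with the other two standing in the rack.

Things in the scene. Friction and masses are not known exactly. Their poses are not given: they have to be found in the camera images.
- rack: fixed aluminium rack, plate 180 x 372 x 6 mm; origin: centre of its underside on the bench; x runs along the lanes away from the robot. Three lanes, centred at y = -122, 0 and +122 mm, 116 mm wide between ribs whose tops are 12 mm above the bench. A case starts with its origin at about x = 30 to 35 mm and can be lifted once it is at x = 10 mm or less; it may be set down again there
- bar (a point): middle of the underside of the rack's retaining bar, 50 mm above the bench and 74 mm along x from the rack's origin. The bar is 14 mm wide (x) and 12 mm high and crosses all lanes, over the far 13 to 18 mm of each case with 4 mm of room above the lid; posts carry it on the ribs
- case_a: one of three outwardly identical sealed cases: grey box 100 x 110 x 40 mm (x, y, z), 0.3 to 0.72 kg; centred on its lid a black upright blade handle 50 mm long (x), 14 mm thick (y), 38 mm tall (its top 78 mm above the underside), to be gripped across its thickness. Origin: centre of the underside; x points along the lane to the bar, z up. It does not open
- case_b: as case_a in looks and size. In exactly one case (any name, any lane) a 30 mm, 200 g hard-metal ball is loose in a hidden channel along the case's y axis, free to roll 36 mm to either side of the middle, 19 mm above the underside; in the other two nothing is loose. The weights differ and tell nothing
- case_c: as case_a in looks and size. Shaking or tipping a case sideways (along its y) makes a loose ball roll and knock on the channel's ends, felt as sideways force and, with the ball at rest at an end, as 0.07 N m of moment about the case's x axis; shaking along x does little
- tray: fixed flat white sample tray, 200 x 300 mm, rim 14 mm high, empty; origin at the centre of its underside on the bench. The rattling case is shown over its middle
- loupe: black loupe standing on the bench, 43 mm wide, 46 mm tall, bystander; origin at the centre of its underside
- test_block: flat square steel block 50 x 50 x 10 mm, bystander; origin at the centre of its underside
- turned_part: stepped turned steel part, 42 mm wide, 44 mm tall, bystander; origin at the centre of its underside

How it is judged (in metres and radians):
On the way, in this order (a step that is already met when the one before it is completed fails the run):
1. the rattling case, held off the rack, is shaken so that the ball knocks on its left end (((distance between ball_core and case_a below 0.065 m and height (world z) of case_a above 0.035 m and contact force between the fingers and case_a above 1 N and y of ball_core in the frame of case_a above 0.027 m) or (distance between ball_core and case_b below 0.065 m and height (world z) of case_b above 0.035 m and contact force between the fingers and case_b above 1 N and y of ball_core in the frame of case_b above 0.027 m) or (distance between ball_core and case_c below 0.065 m and height (world z) of case_c above 0.035 m and contact force between the fingers and case_c above 1 N and y of ball_core in the frame of case_c above 0.027 m))).
2. then the ball knocks on the right end (((distance between ball_core and case_a below 0.065 m and height (world z) of case_a above 0.035 m and contact force between the fingers and case_a above 1 N and y of ball_core in the frame of case_a below -0.027 m) or (distance between ball_core and case_b below 0.065 m and height (world z) of case_b above 0.035 m and contact force between the fingers and case_b above 1 N and y of ball_core in the frame of case_b below -0.027 m) or (distance between ball_core and case_c below 0.065 m and height (world z) of case_c above 0.035 m and contact force between the fingers and case_c above 1 N and y of ball_core in the frame of case_c below -0.027 m))).
3. and again on the left end (((distance between ball_core and case_a below 0.065 m and height (world z) of case_a above 0.035 m and contact force between the fingers and case_a above 1 N and y of ball_core in the frame of case_a above 0.027 m) or (distance between ball_core and case_b below 0.065 m and height (world z) of case_b above 0.035 m and contact force between the fingers and case_b above 1 N and y of ball_core in the frame of case_b above 0.027 m) or (distance between ball_core and case_c below 0.065 m and height (world z) of case_c above 0.035 m and contact force between the fingers and case_c above 1 N and y of ball_core in the frame of case_c above 0.027 m))).
At the end, for the whole second after the job is handed in: The rattling case is held by the fingers alone, level within 0.2 rad and still, within 50 mm of the tray's centre seen from above, its underside 70 to 220 mm above the bench; the other two stand flat and at rest on the rack's plate, within 0.06 rad of upright, not held (((distance between ball_core and case_a below 0.065 m and horizontal distance between case_a and tray below 0.05 m and height (world z) of case_a between 0.07 and 0.22 m and angle between case_a's own z axis and vertical below 0.2 rad and linear speed of case_a below 0.04 m/s and contact force between the fingers and case_a above 2 N and contact force between case_a and tray below 0.1 N and contact force between case_a and rack below 0.1 N and (height (world z) of case_b between 0.003 and 0.0115 m and angle between case_b's own z axis and vertical below 0.06 rad and linear speed of case_b below 0.03 m/s and x of case_b in the frame of rack between -0.08 and 0.06 m and y of case_b in the frame of rack between -0.15 and 0.15 m and contact force between each of the fingers, case_a and case_b below 0.1 N) and (height (world z) of case_c between 0.003 and 0.0115 m and angle between case_c's own z axis and vertical below 0.06 rad and linear speed of case_c below 0.03 m/s and x of case_c in the frame of rack between -0.08 and 0.06 m and y of case_c in the frame of rack between -0.15 and 0.15 m and contact force between each of the fingers, case_a and case_c below 0.1 N)) or (distance between ball_core and case_b below 0.065 m and horizontal distance between case_b and tray below 0.05 m and height (world z) of case_b between 0.07 and 0.22 m and angle between case_b's own z axis and vertical below 0.2 rad and linear speed of case_b below 0.04 m/s and contact force between the fingers and case_b above 2 N and contact force between case_b and tray below 0.1 N and contact force between case_b and rack below 0.1 N and (height (world z) of case_a between 0.003 and 0.0115 m and angle between case_a's own z axis and vertical below 0.06 rad and linear speed of case_a below 0.03 m/s and x of case_a in the frame of rack between -0.08 and 0.06 m and y of case_a in the frame of rack between -0.15 and 0.15 m and contact force between each of the fingers, case_b and case_a below 0.1 N) and (height (world z) of case_c between 0.003 and 0.0115 m and angle between case_c's own z axis and vertical below 0.06 rad and linear speed of case_c below 0.03 m/s and x of case_c in the frame of rack between -0.08 and 0.06 m and y of case_c in the frame of rack between -0.15 and 0.15 m and contact force between each of the fingers, case_b and case_c below 0.1 N)) or (distance between ball_core and case_c below 0.065 m and horizontal distance between case_c and tray below 0.05 m and height (world z) of case_c between 0.07 and 0.22 m and angle between case_c's own z axis and vertical below 0.2 rad and linear speed of case_c below 0.04 m/s and contact force between the fingers and case_c above 2 N and contact force between case_c and tray below 0.1 N and contact force between case_c and rack below 0.1 N and (height (world z) of case_a between 0.003 and 0.0115 m and angle between case_a's own z axis and vertical below 0.06 rad and linear speed of case_a below 0.03 m/s and x of case_a in the frame of rack between -0.08 and 0.06 m and y of case_a in the frame of rack between -0.15 and 0.15 m and contact force between each of the fingers, case_c and case_a below 0.1 N) and (height (world z) of case_b between 0.003 and 0.0115 m and angle between case_b's own z axis and vertical below 0.06 rad and linear speed of case_b below 0.03 m/s and x of case_b in the frame of rack between -0.08 and 0.06 m and y of case_b in the frame of rack between -0.15 and 0.15 m and contact force between each of the fingers, case_c and case_b below 0.1 N)))); the arm keeps its last pose, push and grip.
It fails at once if a case is tipped more than 1 rad from upright (angle between any of case_a, case_b, case_c's own z axis and vertical above 1 rad).
It fails at once if a bystander is moved more than 20 mm (distance of any of loupe, test_block, turned_part from where it was at the start of the episode above 0.02 m).
It also fails if it takes over 72 s, if anything falls off the work surface, if the arm or the gripper's body presses on something with over 40 N, if the wrist force passes 120 N, or if a joint passes its speed limit or range.

## Working session

There is one attempt and no reset: what is moved stays moved. The work goes in short steps, each a Python script; the robot and the scene stay as the last script left them, time stands still between calls to the robot, and variables do not carry over. Pictures are saved under pics/ and viewed, at most 10 in all, crops included, and the job is handed in when it is done.

```bash
ls; mkdir -p pics; python3 - <<'E'
from cell import viewer,status
import cv2,numpy as np
for n in("top","side"):
    cv2.imwrite(f"pics/{n}0.png",cv2.resize(viewer.get_image(n)[:,:,::-1],(800,600)))
    p=viewer.camera_params(n);print(n,p)
print(viewer.camera_params("wrist"),status.current_tcp_rot(),status.current_clock())
E
```

```text
pics
top {'K': array([[535.79936795,   0.        , 276.28492908],
       [  0.        , 535.79936795, 206.65222975],
       [  0.        ,   0.        ,   1.        ]]), 'k1': -0.15746989767655883, 'cam_to_world': array([[-4.02123579e-02, -9.77477064e-01,  2.07175181e-01,
         3.18268473e+02],
       [-9.99175228e-01,  4.05085750e-02, -2.81399019e-03,
         6.00679324e+01],
       [-5.64176047e-03, -2.07117466e-01, -9.78299814e-01,
         1.52374459e+03],
       [ 0.00000000e+00,  0.00000000e+00,  0.00000000e+00,
         1.00000000e+00]])}
side {'K': array([[468.13559595,   0.        , 278.5996396 ],
       [  0.        , 468.13559595, 216.02454577],
       [  0.        ,   0.        ,   1.        ]]), 'k1': -0.14355491485969432, 'cam_to_world': array([[-9.91534154e-01, -4.59453257e-02,  1.21445663e-01,
         4.33256813e+02],
       [-1.29281793e-01,  4.36431614e-01, -8.90400845e-01,
         1.45336854e+03],
       [-1.20929698e-02, -8.98563561e-01, -4.38676745e-01,
         7.40572073e+02],
       [ 0.00000000e+00,  0.00000000e+00,  0.00000000e+00,
         1.00000000e+00]])}
{'K': array([[328.41333668,   0.        , 277.09975923],
       [  0.        , 328.41333668, 209.71057108],
       [  0.        ,   0.        ,   1.        ]]), 'k1': -0.046763362725217555, 'T_tool_cam': array([[ 5.99654267e-04, -9.63790139e-01, -2.66661224e-01,
         6.77906913e+01],
       [ 9.99999778e-01,  6.55428252e-04, -1.20156775e-04,
        -1.53814403e-02],
       [ 2.90583214e-04, -2.66661093e-01,  9.63790318e-01,
         3.16942624e+01],
       [ 0.00000000e+00,  0.00000000e+00,  0.00000000e+00,
         1.00000000e+00]])} [-1.79876025e+02 -9.61084800e-03  2.02731288e+01] 0.1
```

View pics/top0.png

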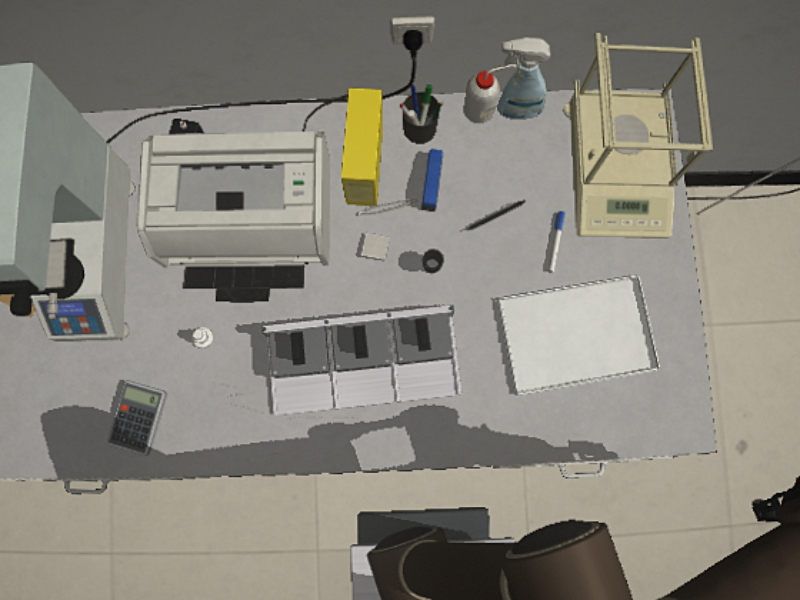

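View pics/side0.png

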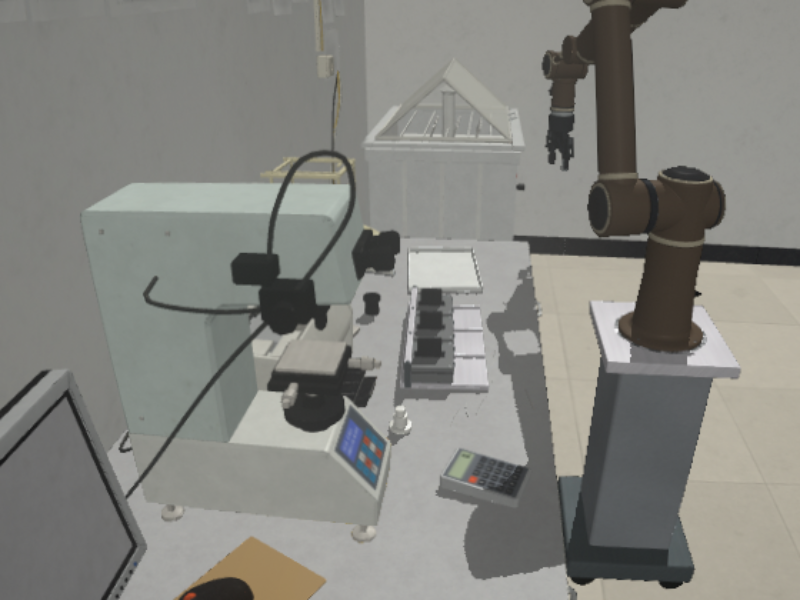

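```bash
cat >h.py <<'E'
import numpy as np,cv2
from cell import robot,gripper_to,ik,viewer,job,status
from scipy.spatial.transform import Rotation as Ro
def tcpT():
    T=np.eye(4);T[:3,:3]=Ro.from_euler('xyz',status.current_tcp_rot(),degrees=True).as_matrix();T[:3,3]=status.current_position();return T
def pix(name,uv,z,T=None,s=560/800):
    p=viewer.camera_params(name);M=p["cam_to_world"] if T is None else T@p["T_tool_cam"]
    u=cv2.undistortPoints(np.array([[uv]],float)*s,p["K"],np.array([p["k1"],0,0,0,0.]))[0,0]
    d=M[:3,:3]@[u[0],u[1],1];return M[:3,3]+d*(z-M[2,3])/d[2]
def snap(name,fn):
    T=tcpT() if name=="wrist" else None
    cv2.imwrite(fn,cv2.resize(viewer.get_image(name)[:,:,::-1],(800,600)));return T
E
python3 - <<'E'
from h import *
np.set_printoptions(precision=1,suppress=True)
for n,uv,z in [("FL",(273,414),6),("FR",(461,393),6),("barL",(263,329),62),("barR",(454,308),62),("h1",(297,348),84),("h2",(360,342),84),("h3",(421,335),84),("t",(493,298),14),("t",(640,276),14),("t",(658,370),14),("t",(516,393),14),("loupe",(432,260),46),("blk",(374,246),10),("turned",(202,338),40)]:
    print(n,pix("top",uv,z))
E
```

```text
FL [409.5 306.    6. ]
FR [436.5 -67.5   6. ]
barL [571.3 314.6  62. ]
barR [597.6 -58.4  62. ]
h1 [528.3 245.8  84. ]
h2 [535.1 125.5  84. ]
h3 [543.8   9.   84. ]
t [ 624.  -142.3   14. ]
t [ 657.5 -450.3   14. ]
t [ 462.3 -467.6   14. ]
t [ 430.9 -175.6   14. ]
loupe [699.8 -21.4  46. ]
blk [743.7  94.   10. ]
turned [561.7 440.9  40. ]
```

```bash
python3 - <<'E'
from h import *
robot.move_ptp([530,126,420],[180,0,4.1]);T=snap("wrist","pics/w1.png");np.save("T1.npy",T);print(T,status.current_clock(),status.current_joint_positions(),status.current_force(),status.current_moment())
E
```

```text
[[ 9.97512340e-01  7.04920241e-02  7.89902731e-05  5.30226705e+02]
 [ 7.04920427e-02 -9.97512307e-01 -2.64174137e-04  1.25334137e+02]
 [ 6.01715999e-05  2.69085148e-04 -9.99999962e-01  4.19990168e+02]
 [ 0.00000000e+00  0.00000000e+00  0.00000000e+00  1.00000000e+00]] 2.8917 [ 8.72196604e+00  7.99354573e+00  1.03594809e+02 -1.21270094e-02
  6.84110313e+01  9.46885704e+01] [-0.23821359  0.1484222  -0.41322028] [-0.00848099  0.04264684  0.03285553]
```

View pics/w1.png

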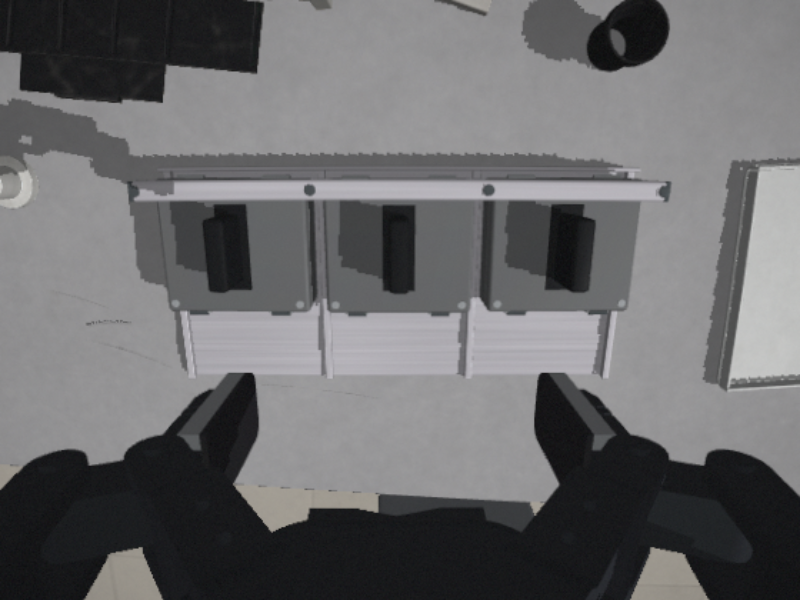

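```bash
python3 - <<'E'
from h import *
np.set_printoptions(precision=1,suppress=True)
T=np.load("T1.npy");a=np.radians(4.1);ex=np.array([np.cos(a),np.sin(a),0]);ey=np.array([-np.sin(a),np.cos(a),0])
for n,uv,z in [("La",(171,310),46),("Lb",(312,310),46),("Ma",(328,311),46),("Mb",(472,311),46),("Ra",(483,311),46),("Rb",(629,311),46),("rackL",(188,377),6),("rackR",(609,377),6),("hM",(398,293),84),("hMfar",(397,214),84),("hL",(221,291),84),("hR",(579,291),84),("barl",(130,200),62),("barR",(668,200),62)]:
    p=pix("wrist",uv,z,T);print(n,p,p@ex,p@ey)
E
```

```text
La [482.7 295.7  46. ] 502.60942415396886 260.44562351642844
Lb [490.6 186.7  46. ] 502.6593127656963 151.18969387899037
Ma [490.6 174.5  46. ] 501.86369371730996 138.986074525018
Mb [498.5  64.9  46. ] 501.83165508064087 29.109645631311857
Ra [499.1  56.5  46. ] 501.82588022126527 20.690907981209342
Rb [507.  -56.5  46. ] 501.70122260967906 -92.58255802707862
rackL [407.2 303.4   6. ] 427.8820123983217 273.53851287607546
rackR [434.1 -72.9   6. ] 427.7706928207875 -103.76579748749437
hM [518.5 123.1  84. ] 525.9831816788902 85.7477771157899
hMfar [570.7 127.6  84. ] 578.3780631122409 86.42951284045108
hL [511.4 242.2  84. ] 527.441548911305 205.0622868965008
hR [528.6   1.5  84. ] 527.3749755234415 -36.31512959677558
barl [566.1 312.8  62. ] 587.0147290057673 271.5152940108159
barR [592.7 -59.4  62. ] 586.924365645947 -101.57477608901135
```

```bash
cat >>h.py <<'E'
a=np.radians(4.1);ex=np.array([np.cos(a),np.sin(a),0]);ey=np.array([-np.sin(a),np.cos(a),0]);ez=np.array([0,0,1.])
R0=Ro.from_euler('xyz',[180,0,4.1],degrees=True)
def pose(X,Y,z,tilt=0):   # grasp point in rack-aligned coordinates; tilt (deg) about ex
    R=Ro.from_rotvec(ex*np.radians(tilt))*R0
    return list(X*ex+Y*ey+z*ez-R.apply([0,0,155])),list(R.as_euler('xyz',degrees=True))
def go(X,Y,z,tilt=0,speed=150,**k):
    p,r=pose(X,Y,z,tilt);return robot.line_to(p,rot=r,speed=speed,**k)
def wrench(n=5):
    F=[];M=[]
    for _ in range(n): F.append(status.current_force());M.append(status.current_moment());robot.pause(.03)
    return np.mean(F,0),np.mean(M,0)
def fetch(Y):
    gripper_to(55)
    p,r=pose(552,Y,130);robot.move_ptp(p,r)
    go(552,Y,70,speed=120);gripper_to(5,effort=100)
    print("gap",status.current_finger_gap(),status.current_finger_force(),status.current_force())
    go(521,Y,70,speed=60);print("F",status.current_force(),status.current_position())
def shake(X,Y,z):
    A=[];B=[]
    for t in(-12,-5,-2,12,5,2,-12,-5,-2):
        go(X,Y,z,t,speed=90);robot.pause(.25);F,M=wrench();s=np.sin(np.radians(t))
        A.append([1,s,np.sign(t)]);B.append(M@ex);print(t,F.round(2),M.round(3),round(M@ex,3))
    print("fit offset,sin,step",np.linalg.lstsq(np.array(A),np.array(B),rcond=None)[0])
E
python3 - <<'E'
from h import *
fetch(-36.2);snap("wrist","pics/w2.png");print(status.current_clock())
E
```

```text
gap 12.345845023611448 98.36108207702637 [-1.32432573  0.0231117   6.18205769]
F [ 3.04373701 -0.15520059  6.96831825] [522.2289189    1.00612341 226.14607678]
5.8917
```

View pics/w2.png

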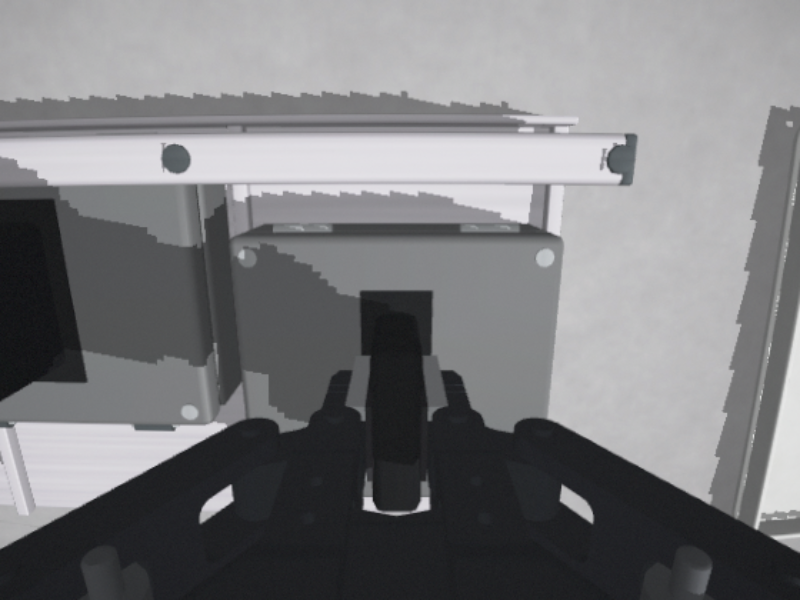

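The right case is drawn clear of the bar: its far lid edge is at row 236 and the bar's near edge at row 185. The blade is well gripped between the pads. Next I lift and shake.

```bash
python3 - <<'E'
from h import *
go(521,-36.2,150,speed=120);print(status.current_finger_gap(),wrench())
shake(521,-36.2,150);print(status.current_finger_gap(),status.current_clock())
E
```

```text
12.81630869534009 (array([ 0.21910281, -0.11774731, -4.86911509]), array([-0.00164459,  0.00144337,  0.00222954]))
-12 [-0.2  -0.08 -4.7 ] [0.321 0.01  0.001] 0.321
-5 [ 0.2  -0.02 -5.36] [ 0.124 -0.001  0.025] 0.124
-2 [ 0.39 -0.14 -4.93] [ 0.062 -0.01   0.   ] 0.061
12 [ 0.12 -0.12 -4.44] [-0.3   -0.035  0.029] -0.302
5 [ 0.    0.09 -4.48] [-0.132 -0.036  0.006] -0.135
2 [ 0.32 -0.04 -4.71] [-0.059 -0.023 -0.013] -0.061
-12 [-0.14  0.35 -5.03] [0.293 0.022 0.019] 0.294
-5 [-0.01 -0.04 -5.19] [ 0.138 -0.006 -0.007] 0.137
-2 [ 0.3  -0.19 -4.34] [0.067 0.008 0.016] 0.067
fit offset,sin,step [ 6.99352121e-04 -1.40699459e+00 -1.16603552e-02]
12.60663230677602 14.0917
```

No rattle here: the step is -0.012 against the 0.07 expected. I'll set it down and take the middle case.

```bash
cat >>h.py <<'E'
def putdown(Y):
    go(521,Y,150);go(521,Y,78,speed=120)
    c=go(521,Y,66,speed=25,contact_N=3);print("contact",c,status.current_position()[2],status.current_force())
    gripper_to(55);go(521,Y,135,speed=120)
E
python3 - <<'E'
from h import *
putdown(-36.2);fetch(84.8);snap("side","pics/s2.png")
go(521,84.8,150,speed=120);shake(521,84.8,150);print(status.current_finger_gap(),status.current_clock())
E
```

```text
contact True 226.1534726044122 [-0.12928516 -0.2142018   4.06715997]
gap 12.329525330208664 98.16036701202393 [-0.79140613 -0.4260332   5.39488195]
F [2.02256096 0.3246425  7.0166519 ] [513.47788542 121.89447072 226.07170252]
-12 [ 0.05  0.15 -3.24] [ 0.232 -0.004 -0.026] 0.231
-5 [-0.02 -0.36 -3.67] [ 0.108 -0.006 -0.003] 0.108
-2 [ 0.24  0.17 -3.71] [ 0.035 -0.013 -0.009] 0.034
12 [ 0.62  0.03 -3.4 ] [-0.216 -0.009 -0.003] -0.216
5 [ 0.17 -0.08 -3.43] [-0.132 -0.026 -0.004] -0.134
2 [ 0.02 -0.24 -3.42] [-0.041 -0.015  0.001] -0.042
-12 [ 0.32 -0.32 -3.67] [0.243 0.019 0.018] 0.244
-5 [-0.16  0.08 -3.68] [ 0.118 -0.022 -0.006] 0.117
-2 [ 0.33  0.36 -3.28] [ 0.044 -0.019  0.015] 0.042
fit offset,sin,step [-8.22936302e-04 -1.07250520e+00 -1.20221274e-02]
12.403684174065178 27.3
```

View pics/s2.png

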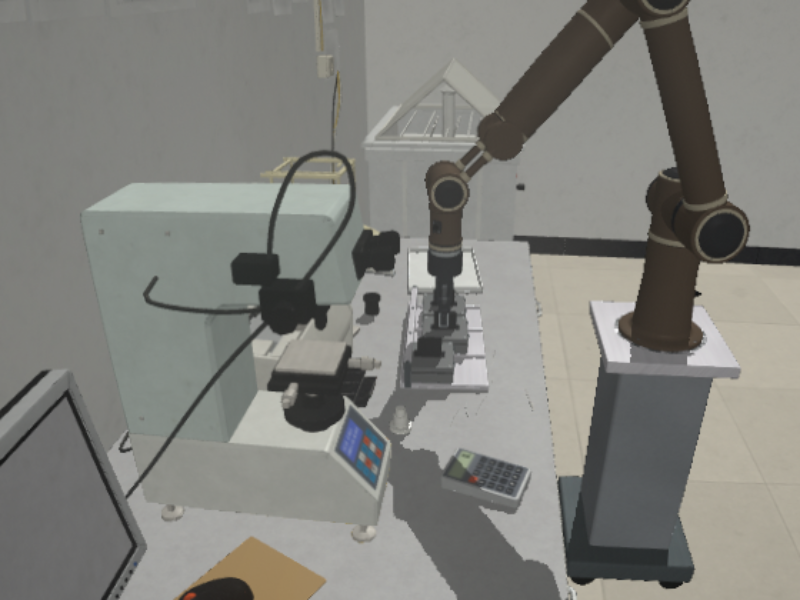

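The side view shows the middle case (about pixel 445,330) in the gripper and the left case (430,360) still under the bar. The middle case doesn't rattle either (same -0.012 step), so it should be the left one, which I'll check next.

```bash
python3 - <<'E'
from h import *
putdown(84.8);fetch(205.6)
go(521,205.6,150,speed=120);shake(521,205.6,150);print(status.current_finger_gap(),status.current_clock())
go(521,205.6,150);T=snap("wrist","pics/w3.png")
snap("top","pics/t3.png")
E
```

```text
contact True 226.08682577440132 [ 0.73270402 -0.08631976  4.3554711 ]
gap 12.235242458633218 98.34890484809875 [-0.83860579  1.52141222  5.56899174]
F [2.49147365 0.11756971 6.51626483] [505.75064432 242.56425492 226.33255836]
-12 [ 0.17 -0.07 -5.81] [ 0.268  0.008 -0.004] 0.268
-5 [ 0.02 -0.12 -6.03] [ 0.066 -0.012 -0.021] 0.065
-2 [ 0.21 -0.18 -5.91] [-0.01  -0.004 -0.006] -0.01
12 [ 0.37 -0.02 -5.95] [-0.265 -0.018  0.005] -0.266
5 [-0.3   0.09 -6.04] [-0.059 -0.016  0.018] -0.06
2 [-0.02  0.05 -5.93] [ 0.002 -0.015  0.011] 0.001
-12 [-0.01 -0.03 -6.19] [ 0.271 -0.014  0.011] 0.27
-5 [-0.2   0.11 -5.86] [ 0.1   -0.019 -0.024] 0.099
-2 [ 0.08 -0.01 -6.19] [ 0.    -0.03  -0.013] -0.002
fit offset,sin,step [ 0.00333835 -1.57775123  0.06204467]
12.418940613401224 40.4583
```

View pics/t3.png

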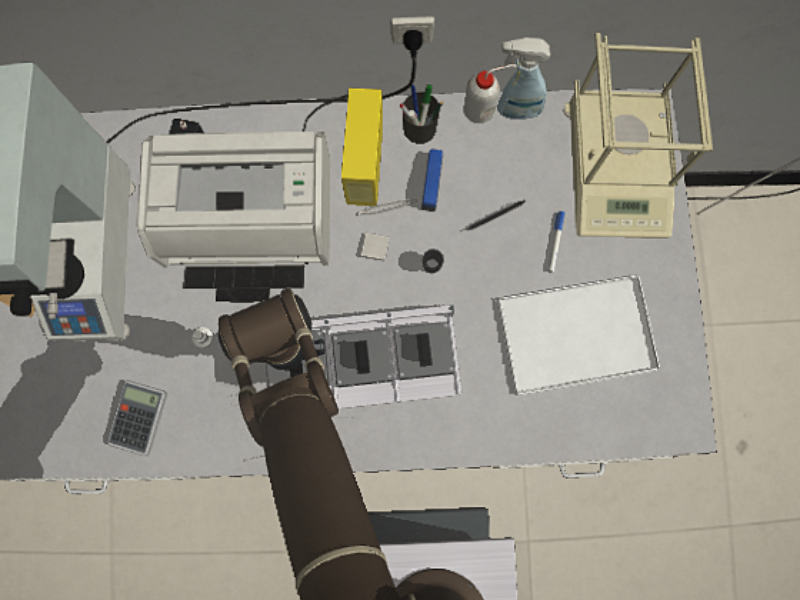

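It rattles: the step is +0.062, and the ball went left, right, left. The top view shows the other two cases flat in their lanes, at about (355,357) and (421,350). Now I carry it to the tray.

```bash
python3 - <<'E'
from h import *
go(521,205.6,190,speed=100);go(520.5,-347,190,speed=150);go(520.5,-347,175,speed=50);robot.pause(.5)
print(status.current_position(),status.current_tcp_rot(),status.current_finger_gap(),status.current_force(),status.current_clock())
snap("top","pics/t4.png");snap("side","pics/s4.png")
E
```

```text
[ 543.99258104 -308.95653263  330.18414287] [ 1.79988331e+02 -1.26140349e-02  4.09888404e+00] 12.521096299495442 [ 0.36069779  0.71396093 -6.60886328] 46.1417
```

View pics/t4.png

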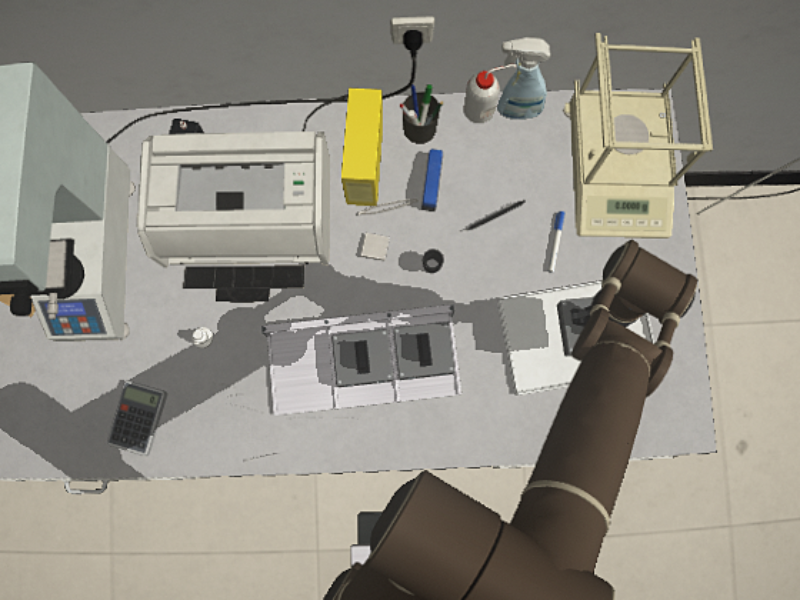

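View pics/s4.png

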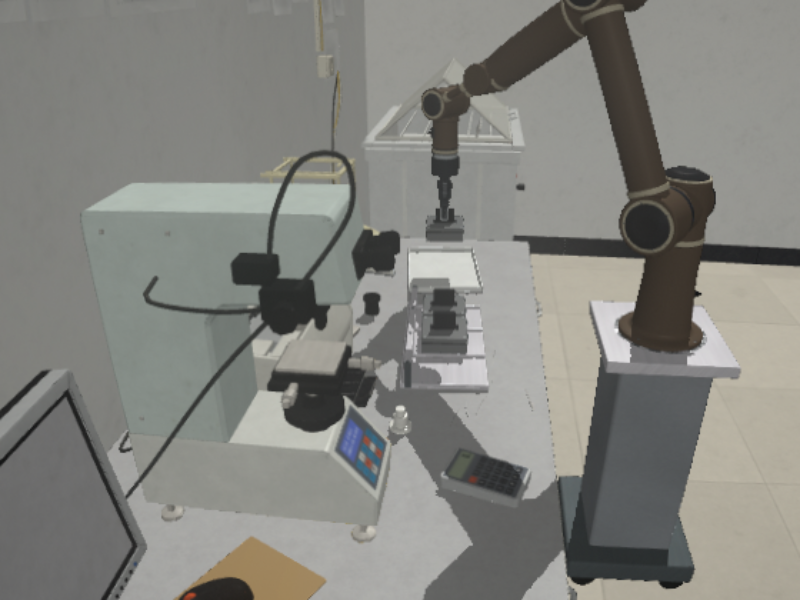

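The rattling case hangs level over the tray, at about (445,228) in the side view. The other two stand flat in their lanes at (445,300) and (445,335), and the bystanders haven't moved.

```bash
python3 - <<'E'
from cell import job
print(job.close_job())
E
```

```text
the job is handed in; nothing more can be done
None
```

The rattling case was the one in the left lane; the job is handed in with it held level over the middle of the tray, about 110 mm above the bench, and the other two standing in the rack. I made the ball roll to the left, right and left ends by tipping the case 12° each way rather than by fast sideways shaking.

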